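Tuck copper flashing under a model roof's lapped shingles

TASK

Pick up the copper flashing by its standing seam and lay it flat on the bare plywood of the model roof just below the shingles, squared up to them and centred. Then slide it up the slope under the loose bottom shingle course, without lifting that course, until the dark line scribed on the flashing meets the course's lower edge. Finish while still holding the flashing pressed flat and firmly (about 10 N) against the roof board: do not let go; leave everything else on the desk where it is.

Things in the scene. Friction and masses are not known exactly. Their poses are not given: they have to be found in the camera images.
- flashing_seam (a point): Copper flashing, loose, about 150 g, flat on the 3 mm mat: flange 95 (x) by 120 (y) by 4 mm with an upright seam (rib 10 mm thick in x, 120 long in y, top 38 mm above the underside), to be pinched across its thickness. Point: middle of the seam, 19 mm above the underside. x points level to the leading edge (the one to tuck), 70 mm ahead; rear edge 25 mm behind; z up.
- flashing: The same flashing; origin on its underside directly below the middle of the seam, same axes. A dark line is scribed across the top of the flange 25 mm back from the leading edge (45 mm ahead of the seam).
- flashing_edge (a point): Middle of the flashing's leading edge, at its underside; same axes.
- deck: Plywood roof board, 280 (x) by 240 mm (y), sloping up at 15 degrees. Origin: centre of its top face, about 70 mm above the desk; x up the slope, y across, z outward normal. It gives under a push: 0.4 mm per N, up to 10 mm. Bare from x = -140 to +20 mm, where the loose course begins; under that is a batten at x = +90. Fixed shingles, up to 32 mm above the board, beyond x = +70.
- shingle_lip (a point): Middle of the lower edge of the loose shingle course (flat grey slate 6 mm thick, 232 mm wide, parallel to the board), at its underside, 10 mm above the board: the gap to tuck into. Axes as the deck's while the course is down. A thin yellow line on top marks this edge.
- shingle (a joint): Lift angle of the loose shingle course in rad about its hinge 80 mm up-slope of its lower edge: 0 lying down, growing as it is lifted (0.1 = lower edge raised 8 mm). A weak spring (about 0.6 N at the edge) and its weight hold it down.
- brush_jar: Bystander: glass jar of brushes, 84 mm wide, 195 mm high with the brushes; origin under its centre.
- glue: Bystander: white glue bottle, 56 mm wide, 140 mm high; origin under its centre.
- paint_pot: Bystander: small paint pot, 60 mm wide, 60 mm high; origin under its centre.
- tin: Bystander: open cream tin, 130 x 190 mm, 55 mm high; origin under its centre.
- palette: Bystander: white paint palette, 90 x 170 mm, 20 mm high; origin under its centre.
- spare_shingles: Bystander: little stack of slate shingles, about 75 x 55 mm, 18 mm high; origin under its centre.
Things that resemble listed ones, but are neither listed nor needed, are in the scene too. Of the things shaped like the flashing, the copper one is meant.

How it is judged (in metres and radians):
On the way:
1. the flashing lies flat on the bare roof board, its leading edge still below the shingles (contact force between flashing and deck above 0.3 N and x of flashing_edge in the frame of deck between -0.09 and 0.019 m and y of flashing_edge in the frame of deck between -0.05 and 0.05 m and angle between the z axis of flashing and the z axis of deck, either way round below 0.1 rad and angle between the x axis of flashing and the x axis of deck, either way round below 0.2 rad and z of flashing_edge in the frame of deck below 0.007 m), for 0.1 s.
At the end, for the whole second after the job is handed in: Leading edge 13 to 37 mm under the shingle course, within 25 mm of the board's middle, square within 0.12 rad, flat on the board within 0.06 rad, still held by the fingers and pressed on the board with 4 to 45 N; the shingle course lies down (below 0.03 rad) (angle between the z axis of flashing and the z axis of deck, either way round below 0.06 rad and angle between flashing's own z axis and vertical below 0.6 rad and x of flashing_edge in the frame of deck between 0.033 and 0.057 m and y of flashing_edge in the frame of deck between -0.025 and 0.025 m and z of flashing_edge in the frame of deck below 0.006 m and z of flashing in the frame of deck below 0.004 m and angle between the x axis of flashing and the x axis of deck, either way round below 0.12 rad and contact force between flashing and deck between 4 and 45 N and contact force between the fingers and flashing above 3 N and value of joint shingle below 0.03 rad); the arm keeps its last pose, push and grip.
It fails at once if the loose shingle course was lifted more than 8 mm at its edge (value of joint shingle above 0.1 rad).
It fails at once if a bystander was moved more than 20 mm (distance of any of brush_jar, glue, paint_pot, tin, palette, spare_shingles from where it was at the start of the episode above 0.02 m).
It also fails if it takes over 40 s, if anything falls off the work surface, if the arm or the gripper's body presses on something with over 40 N, if the wrist force passes 120 N, or if a joint passes its speed limit or range.

ROBOT

A 7-joint arm with a two-finger parallel gripper is mounted at the origin on the work surface. World frame = base frame: x ahead of the robot, y to its left, z up, the work surface at z = 0. Lengths are in mm, angles in rad, forces in N, time in s.
With the tool pointing down it reaches from about 400 to 925 mm from the base axis. Payload 4.1 kg.
Tool frame: the origin (TCP) lies at the very end of the fingers, on their centre line; the grasp point (between the pads) lies 19 mm behind it (bot.grip_depth is the distance from the TCP to the grasp point, in mm); z points along the fingers, y is the line along which they close (so a half turn about z gives the same grasp; the last joint's range is limited). The gripper opens to 85 mm and grips with 20 to 120 N. Pads are 22 mm wide; open, the fingers measure 114 mm over their backs; the gripper's body (76 mm by 85 mm) begins 54 mm behind the grasp point. The pads swing forward as they close: fully open they stand 13 mm farther back than shut.
Start: joints at [1.16, 0.398, 0.045, 1.537, -0.019, 1.207, -0.051], TCP at [199.439, -618.682, 231.347] pointing down, gripper open.
Joint ranges: [-2.82, 2.82], [-0.49, 2.23], [-1.37, 1.46], [0, 2.46], [-1.36, 4.5], [0.23, 2], [-2.94, 2.94]. Speed limits (rad/s): [2.57, 2.57, 3.14, 3.14, 3.14, 3.14, 3.14].

INTERFACE

Orientations are given as a rotation vector (axis times angle).
In Python, from bench import bot gives the robot as it stands.
- The arm moves only by the shell command python3 -m creep 'ROWS' [FORCE]. ROWS is JSON, one flat list of numbers, 5 for each row, row after row: the opening in per cent of the stroke, from 0 (shut) to 100 (fully open), then the shift along the world's x, y, z in mm, then the turn about the world's z in degrees. In form: [fingers, tx, ty, tz, turn, fingers, tx, ty, tz, turn, ...]. A call has 1 to 8 rows; each row is the pose to reach, as a shift and turn from the pose commanded when the call began; what a row does not reach only later rows make up. A row lasts 1/8 s, in which the tool goes at most 62.5 mm and 10.7 degrees, less where a joint would pass 70% of its speed; a pose out of reach is approached as far as the arm can. A call with a gripper value outside its range is refused whole. The fingers move at their own pace and stop on an object; FORCE is the grip in N (left out, the last holds). Time passes only in rows, so rows that repeat a pose let the fingers close. It gives the time, the measured TCP pose, the force, the opening and the grip force at its end, in the units of the state.
- bot.get_obs(): the state, without advancing time (a new reading comes with each control period).
- bot.camera(name): name is "side" or "top" or "wrist"; returns the picture (400x640x3 uint8, red, green, blue); there is no depth.
- bot.get_calibration(name): a dict with "camera_matrix" (3x3 intrinsics, pixels), "view" (4x4, takes a point from world to camera coordinates). Camera axes: x right, y down, z forward; pixel columns grow to the right and rows downward; lengths in mm; the calibration is good to about 2 mm. A picture is of the moment at which its call begins: read the wrist's pose just before it. get_calibration takes no time and is no camera call; for the wrist camera it gives the pose at the moment of the call.
- bot.sign_off(): hands the job in; it is judged then, once.
The state is a dict: "time": time; "q": joint angles; "qvel": joint speeds; "effort": joint torques, N m; "position": TCP position; "orientation": TCP orientation; "ft_force": force on the tool from outside, world axes, zero at the start; "moment": the same for the moment, N m; "finger_gap": opening from 0.0 (shut) to 1.0 (fully open); "gripper_force": force on a finger pad.
Only numpy, scipy, OpenCV 4.12 (cv2) and the standard library are available. Lean on these libraries where they do the work, as an engineer would, in place of code of your own. Each camera call takes 0.05 s, during which the arm holds its last target. There are 200 camera calls.

## Working session

There is one attempt and no reset: what is moved stays moved. The work goes in short steps, Python scripts to look and compute and a shell command to move; the robot and the scene stay as the last step left them, time stands still between calls to the robot, and variables do not carry over. Pictures are saved under pics/ and viewed, at most 13 in all, crops included, and the job is handed in when it is done.

```bash
ls; mkdir -p pics
python3 - <<'E'
from bench import bot
import cv2,numpy as np
o=bot.get_obs();print({k:np.round(v,3).tolist() for k,v in o.items()})
for n in("side","top"):
    im=bot.camera(n);cv2.imwrite(f"pics/{n}0.png",im[:,:,::-1])
    c=bot.get_calibration(n);print(n,np.round(c["camera_matrix"],1).tolist(),np.round(c["view"],3).tolist())
E
```

```text
pics
{'time': 0.0, 'q': [1.16, 0.399, 0.045, 1.538, -0.019, 1.207, -0.051], 'qvel': [-0.0, -0.001, -0.002, -0.001, -0.002, 0.001, -0.0], 'effort': [-0.001, -47.514, 1.364, -25.423, 0.012, 0.009, 0.0], 'position': [199.223, -618.024, 230.277], 'orientation': [-3.102, -0.488, 0.001], 'ft_force': [-0.831, 0.127, -0.41], 'moment': [0.025, -0.008, -0.069], 'gripper_force': 0.0, 'finger_gap': 1.0}
side [[467.6, 0.0, 316.1], [0.0, 467.6, 191.1], [0.0, 0.0, 1.0]] [[-0.793, -0.609, 0.018, 325.419], [-0.479, 0.606, -0.635, 318.057], [0.375, -0.513, -0.772, 1410.806], [0.0, 0.0, 0.0, 1.0]]
top [[512.1, 0.0, 325.1], [0.0, 512.1, 193.2], [0.0, 0.0, 1.0]] [[0.009, -1.0, -0.002, -45.791], [-0.993, -0.009, -0.116, 500.446], [0.116, 0.003, -0.993, 1879.654], [0.0, 0.0, 0.0, 1.0]]
```

View pics/top0.png

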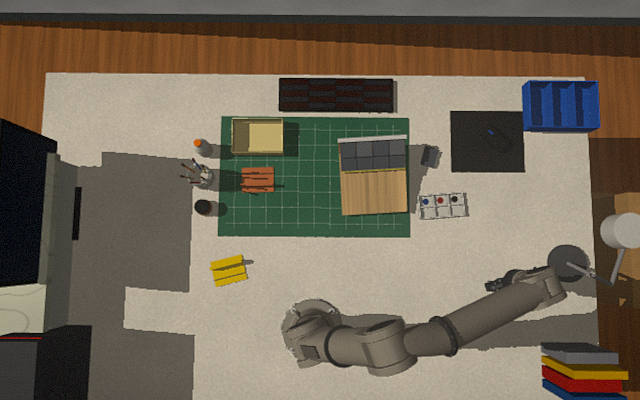

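View pics/side0.png

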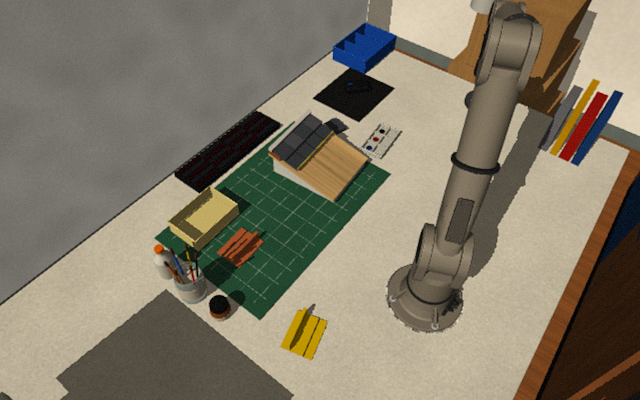

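The pictures show two candidates for the flashing. In the top view, the copper-orange piece on the green mat is at (257,180), and (240,247) in the side view. The yellow piece off the mat is at top (230,270), side (305,332). I choose the copper one. The roof is at top (373,175), with its shingles on the far side (+x). Next is a close crop to check.

Run:
```python
import cv2,numpy as np
t=cv2.imread("pics/top0.png");s=cv2.imread("pics/side0.png")
a=cv2.resize(t[155:205,230:290],(480,400),interpolation=cv2.INTER_CUBIC)
b=cv2.resize(t[130:222,330:415],(0,0),fx=4,fy=4,interpolation=cv2.INTER_CUBIC)[:400]
c=cv2.resize(s[222:272,212:272],(0,0),fx=4,fy=4,interpolation=cv2.INTER_CUBIC)
d=cv2.resize(s[105:205,265:375],(0,0),fx=3,fy=3,interpolation=cv2.INTER_CUBIC)[:300]
o=np.zeros((600,800,3),np.uint8)
e=cv2.resize(t[155:205,230:290],(360,300),interpolation=cv2.INTER_CUBIC)
o[:300,:360]=e; b=cv2.resize(t[130:222,330:415],(340,300));o[:300,400:740]=b
o[300:600,:360]=cv2.resize(s[222:272,212:272],(360,300),interpolation=cv2.INTER_CUBIC)
o[300:600,400:730]=d
cv2.imwrite("pics/crop1.png",o)
```

```text
(no output)
```

View pics/crop1.png

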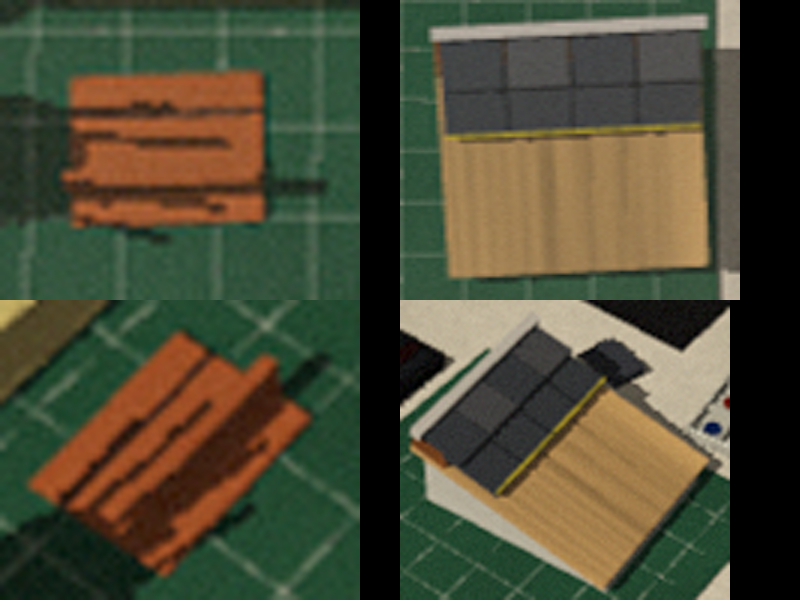

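The crop confirms the choice. It is copper, with the rib near the robot side (crop 1 row ~188) and the scribed line at the far side (row ~110), so its leading edge points to +x, the same as the roof's up-slope. Now a coarse measurement.

```bash
cat > h.py <<'E'
import numpy as np,cv2
from bench import bot
def ray(cal,uv,z):
    K,V=np.array(cal["camera_matrix"]),np.array(cal["view"]);R,t=V[:3,:3],V[:3,3]
    uv=np.atleast_2d(np.array(uv,float));d=(np.linalg.inv(K)@np.c_[uv,np.ones(len(uv))].T).T@R
    c=-R.T@t
    return c+d*((z-c[2])/d[:,2])[:,None]
def proj(cal,P):
    K,V=np.array(cal["camera_matrix"]),np.array(cal["view"]);p=(np.atleast_2d(P)@V[:3,:3].T+V[:3,3])@K.T
    return p[:,:2]/p[:,2:]
def tri(ca,a,cb,b):
    P=[np.array(c["camera_matrix"])@np.array(c["view"])[:3] for c in(ca,cb)]
    X=cv2.triangulatePoints(P[0],P[1],np.array(a,float).reshape(2,1),np.array(b,float).reshape(2,1));return (X[:3]/X[3]).ravel()
def mask(im_rgb,lo,hi,roi=None):
    h=cv2.cvtColor(im_rgb,cv2.COLOR_RGB2HSV);m=cv2.inRange(h,np.array(lo),np.array(hi))
    if roi is not None:
        r=np.zeros_like(m);x0,y0,x1,y1=roi;r[y0:y1,x0:x1]=255;m&=r
    return m
def big(m):
    c,_=cv2.findContours(m,cv2.RETR_EXTERNAL,cv2.CHAIN_APPROX_NONE);return max(c,key=cv2.contourArea)
E
python3 - <<'E'
from h import *
t=cv2.imread("pics/top0.png")[:,:,::-1].copy();s=cv2.imread("pics/side0.png")[:,:,::-1].copy()
ct,cs=bot.get_calibration("top"),bot.get_calibration("side")
m=mask(t,(3,110,50),(14,255,255),(230,155,290,205));m=cv2.morphologyEx(m,cv2.MORPH_CLOSE,np.ones((5,5)))
b=cv2.boxPoints(cv2.minAreaRect(big(m)));print("copper top px",b.round(1).tolist());print(ray(ct,b,7).round(0).tolist())
# wood
m=mask(t,(10,60,90),(22,200,255),(330,160,415,222));m=cv2.morphologyEx(m,cv2.MORPH_OPEN,np.ones((3,3)));c=big(m)
b=cv2.boxPoints(cv2.minAreaRect(c));print("wood top",b.round(1).tolist())
print(cv2.approxPolyDP(c,4,True).reshape(-1,2).tolist())
m2=mask(s,(10,60,90),(22,200,255),(265,105,375,205));m2=cv2.morphologyEx(m2,cv2.MORPH_OPEN,np.ones((3,3)));c=big(m2)
print("wood side",cv2.approxPolyDP(c,3,True).reshape(-1,2).tolist())
print(bot.get_calibration("wrist"))
E
```

```text
copper top px [[240.0, 167.0], [273.0, 167.0], [273.0, 192.0], [240.0, 192.0]]
[[601.0, 282.0, 7.0], [602.0, 157.0, 7.0], [506.0, 155.0, 7.0], [505.0, 280.0, 7.0]]
wood top [[339.29998779296875, 172.6999969482422], [405.1000061035156, 169.0], [407.5, 211.1999969482422], [341.70001220703125, 215.0]]
[[405, 170], [340, 173], [342, 213], [406, 211]]
wood side [[367, 159], [336, 135], [301, 170], [269, 151], [269, 155], [330, 200]]
{'camera_matrix': array([[293.37991215,   0.        , 316.97612367],
       [  0.        , 293.37991215, 200.07609472],
       [  0.        ,   0.        ,   1.        ]]), 'view': array([[ 3.07189809e-01, -9.51645791e-01, -2.17007137e-03,
        -6.48992383e+02],
       [-9.03290380e-01, -2.92296901e-01,  3.14052561e-01,
        -4.12521238e+01],
       [-2.99501103e-01, -9.45135416e-02, -9.49403118e-01,
         3.80465397e+02],
       [ 0.00000000e+00,  0.00000000e+00,  0.00000000e+00,
         1.00000000e+00]])}
```

```bash
python3 -m creep '[100,40,45,10,9, 100,80,90,20,18, 100,120,135,30,27, 100,160,180,40,36, 100,195,230,40,45, 100,225,280,40,54, 100,255,330,40,63, 100,280,380,40,72]'
python3 -m creep '[100,10,55,0,0, 100,20,110,0,0, 100,30,165,0,0, 100,40,220,0,0, 100,45,275,0,0, 100,45,330,-10,0, 100,45,380,-20,0, 100,50,440,-30,0]'
```

```text
time: 1.1
position: [480.1, -236.7, 271.0]
orientation: [-2.218, -2.225, -0.0]
ft_force: [0.0, 0.0, 0.4]
finger_gap: 0.997
gripper_force: 0.0
time: 2.1
position: [529.4, 201.6, 240.7]
orientation: [2.225, 2.216, -0.001]
ft_force: [1.7, -0.9, -0.8]
finger_gap: 0.999
gripper_force: 0.0
```

Run:
```python
from h import *
print(bot.get_obs()["position"])
c=bot.get_calibration("wrist");im=bot.camera("wrist");cv2.imwrite("pics/w1.png",im[:,:,::-1])
np.savez("w1.npz",K=c["camera_matrix"],V=c["view"])
V=c["view"];print("cam",-V[:3,:3].T@V[:3,3],"dir",V[2,:3])
print(proj(c,[[531,218,41],[576,218,7],[601,218,7]]))
```

```text
[529.35806402 201.64984715 240.73570104]
cam [529.93006559 282.18441396 383.01886322] dir [-0.00230328 -0.31418296 -0.94935966]
[[318.42933337 160.49350926]
 [353.35042252 155.44165083]
 [372.81179771 155.36958314]]
```

View pics/w1.png

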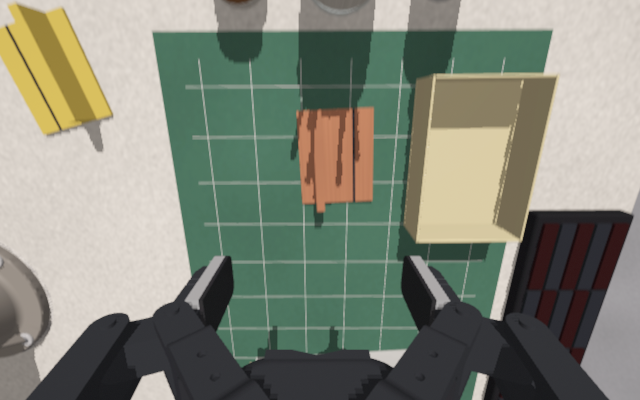

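The flashing spans columns 297–374 and rows 107–205. The scribed line is at column ~355 and the rib at ~310–325, with its near end at (320,212). Next I get exact edges from the mask.

Run:
```python
from h import *
im=cv2.imread("pics/w1.png")[:,:,::-1].copy();z=np.load("w1.npz");c={"camera_matrix":z["K"],"view":z["V"]}
h=cv2.cvtColor(im,cv2.COLOR_RGB2HSV);print(h[150,[300,305,310,314,318,322,326,330,340,354,360,370]].tolist())
m=mask(im,(0,90,40),(13,255,255),(285,95,390,225));
m=cv2.morphologyEx(m,cv2.MORPH_CLOSE,np.ones((7,7)))
for r in range(104,218,6):
    x=np.where(m[r])[0]
    if len(x): print(r,x.min(),x.max(),end=' | ')
print()
for q in ((362,),(345,),(302,),(320,)):
    y=np.where(m[:,q[0]])[0];print(q,y.min(),y.max())
L=[(x.max()+.5,r) for r in range(114,200,4) for x in [np.where(m[r])[0]]]
P=ray(c,L,7);f=np.polyfit(P[:,1],P[:,0],1);print("lead x at y218",np.polyval(f,218),"slope",f[0])
L=[(x.min()-.5,r) for r in range(114,200,4) for x in [np.where(m[r])[0]]]
P=ray(c,L,7);f=np.polyfit(P[:,1],P[:,0],1);print("rear",np.polyval(f,218),f[0])
# dark line
g=h[:,:,2].astype(float);L=[(346+np.argmin(g[r,346:364]),r) for r in range(114,200,4)]
P=ray(c,L,7);f=np.polyfit(P[:,1],P[:,0],1);print("line",np.polyval(f,218),f[0])
for col in(340,362):
    y=np.where(m[:,col])[0];print("y ends",ray(c,[(col,y.min()-.5),(col,y.max()+.5)],7)[:,1])
y=np.where(m[:,320])[0];print("rib near end",ray(c,[(320,y.max()+.5)],41))
```

```text
[[10, 126, 193], [11, 126, 195], [10, 131, 166], [10, 130, 163], [10, 125, 187], [10, 125, 187], [11, 126, 194], [11, 126, 195], [9, 134, 118], [8, 97, 63], [11, 126, 193], [11, 126, 190]]
110 303 373 | 116 297 373 | 122 297 373 | 128 297 373 | 134 298 372 | 140 298 372 | 146 298 372 | 152 299 372 | 158 299 372 | 164 300 372 | 170 300 372 | 176 301 372 | 182 301 372 | 188 301 372 | 194 302 372 | 200 302 371 | 206 317 324 | 212 318 322 | 
(362,) 108 201
(345,) 109 201
(302,) 111 201
(320,) 109 212
lead x at y218 600.8448705128726 slope -0.04105289480849192
rear 505.8767685260607 -0.04310295537512642
line 575.7187732102577 -0.04319916450279298
y ends [275.66691968 155.60608704]
y ends [276.72932593 155.50120686]
rib near end [[532.80254564 152.68461419  41.        ]]
```

The measured size is 95 x 120 mm and the line sits 25 mm back, as described. The seam is at (530.9, 216) with yaw +2.4°. Descending to it.

```bash
python3 -m creep '[100,1.5,14.5,-40,2.7, 70,1.5,14.5,-90,2.7, 50,1.5,14.5,-140,2.7, 40,1.5,14.5,-180,2.7, 40,1.5,14.5,-205,2.7, 40,1.5,14.5,-217,2.7, 40,1.5,14.5,-217,2.7]' 30
python3 - <<'E'
from h import *
o=bot.get_obs();print(o["position"],o["ft_force"])
c=bot.get_calibration("wrist");im=bot.camera("wrist");cv2.imwrite("pics/w2.png",im[:,:,::-1])
E
```

```text
time: 3.02
position: [530.6, 215.6, 23.9]
orientation: [-2.171, -2.27, 0.002]
ft_force: [-0.8, -0.7, 0.1]
finger_gap: 0.396
gripper_force: 0.0
[530.61052919 215.56671308  23.92569953] [-0.77440008 -0.72849062  0.06382256]
```

View pics/w2.png

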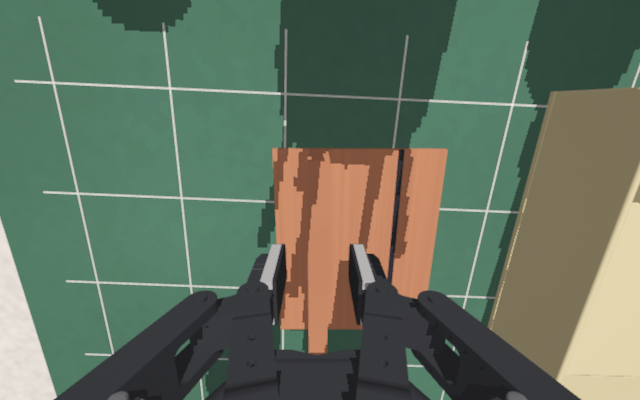

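The rib at column ~318 sits midway between the pads at 278 and 360. Close and lift.

```bash
python3 -m creep '[0,0,0,0,0, 0,0,0,0,0, 0,0,0,0,0, 0,0,0,0,0, 0,0,0,5,0, 0,0,0,20,0, 0,0,0,60,0, 0,0,0,120,0]' 40
python3 -m creep '[0,0,0,60,0, 0,0,-40,90,0, 0,0,-80,120,0]'
```

```text
time: 4.08
position: [529.4, 214.9, 144.5]
orientation: [-2.169, -2.27, 0.006]
ft_force: [1.3, -0.3, -1.4]
finger_gap: 0.103
gripper_force: 41.3
time: 4.45
position: [530.5, 135.4, 266.4]
orientation: [2.168, 2.272, 0.001]
ft_force: [1.0, -1.3, -1.7]
finger_gap: 0.104
gripper_force: 41.3
```

Gripped (gap 8.8 mm, 41 N). Now the roof, by casting the wood edges and the yellow line from the unobstructed top picture.

Run:
```python
from h import *
t=cv2.imread("pics/top0.png")[:,:,::-1].copy();c=bot.get_calibration("top");h=cv2.cvtColor(t,cv2.COLOR_RGB2HSV)
m=mask(t,(10,60,90),(22,200,255),(330,160,415,222))
rows=range(178,208);l=[];r=[]
for k in rows:
    x=np.where(m[k])[0];l.append(x.min()-.5);r.append(x.max()+.5)
fl=np.polyfit(rows,l,1);fr=np.polyfit(rows,r,1)
cols=range(346,402);bt=[np.where(m[:,k])[0].max()+.5 for k in cols];fb=np.polyfit(cols,bt,1)
my=mask(t,(20,110,60),(35,255,255),(330,155,415,185));ys,xs=np.where(my);print(len(xs),xs.min(),xs.max());fy=np.polyfit(xs,ys,1)
s,cc=np.sin(np.radians(15)),np.cos(np.radians(15))
def X(fv,fh):  # col=a*row+b ; row=p*col+q
    col=(fv[0]*fh[1]+fv[1])/(1-fv[0]*fh[0]);return col,np.polyval(fh,col)
bl,br=ray(c,[X(fl,fb),X(fr,fb)],70-140*s)
print("bottom corners",bl,br,"width",np.linalg.norm(bl-br))
yl=ray(c,[(xs.min(),np.polyval(fy,xs.min())),(xs.max(),np.polyval(fy,xs.max()))],70+20*s+16*cc)
print("yellow",yl,"w",np.linalg.norm(yl[0]-yl[1]))
u=bl-br;u/=np.linalg.norm(u);print("yaw b",np.degrees(np.arctan2(-u[0],u[1])));v=yl[0]-yl[1];psi=np.arctan2(-v[0],v[1]);print("yaw y",np.degrees(psi))
mb=(bl+br)/2;my_=yl.mean(0);psi2=np.arctan2((my_-mb)[1],(my_-mb)[0]);print("yaw centre",np.degrees(psi2))
print("bottom->lip horiz",np.linalg.norm((my_-mb)[:2]),"expect",160*cc-16*s)
```

```text
135 339 405
bottom corners [ 419.29153065 -103.7726955    33.76533369] [ 436.20143522 -344.9960859    33.76533369] width 241.81536127107714
yellow [[ 577.47572231  -91.26828811   90.63119412]
 [ 584.62623577 -330.49929707   90.63119412]] w 239.33784801983373
yaw b 4.00990879132944
yaw y 1.7120368509019102
yaw centre 5.032708962334012
bottom->lip horiz 153.89780594754473 expect 150.40702748461058
```

```bash
python3 -m creep '[0,-10,-50,0,0, 0,-25,-110,0,0, 0,-40,-170,0,0, 0,-55,-230,0,0, 0,-75,-290,-15,1, 0,-95,-340,-30,1, 0,-105,-352,-45,1, 0,-105,-352,-45,1]'
python3 - <<'E'
from h import *
print(bot.get_obs()["position"])
c=bot.get_calibration("wrist");im=bot.camera("wrist");cv2.imwrite("pics/w3.png",im[:,:,::-1])
np.savez("w3.npz",K=c["camera_matrix"],V=c["view"])
E
```

```text
time: 5.45
position: [424.4, -216.0, 218.5]
orientation: [-2.151, -2.285, 0.001]
ft_force: [0.1, -0.4, -0.6]
finger_gap: 0.106
gripper_force: 41.3
[ 424.37962732 -215.95193171  218.501088  ]
```

View pics/w3.png

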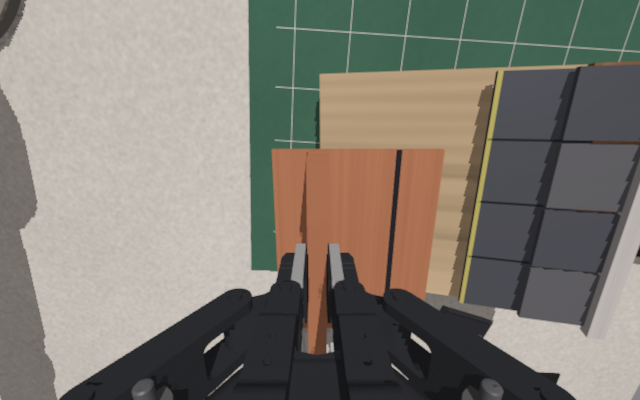

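The wrist view shows the yellow lip line from (500,72) to (463,303), the board's near-left corner at (320,75), and the flashing held level in front. Next, subpixel fits.

```bash
cat > y.py <<'E'
from h import *
def lip(im,c,z=90.6,roi=(440,60,515,320)):
    m=mask(im,(22,110,60),(35,255,255),roi);n,lab,st,_=cv2.connectedComponentsWithStats(cv2.morphologyEx(m,cv2.MORPH_CLOSE,np.ones((9,9))))
    k=1+np.argmax(st[1:,4]);ys,xs=np.where((lab==k)&(m>0));f=np.polyfit(ys,xs,1)
    e=[(np.polyval(f,r),r) for r in(ys.min()-.5,ys.max()+.5)];return e,ray(c,e,z)
E
python3 - <<'E'
from y import *
im=cv2.imread("pics/w3.png")[:,:,::-1].copy();z=np.load("w3.npz");c={"camera_matrix":z["K"],"view":z["V"]}
e,P=lip(im,c);print(e,P.round(1),"w",np.linalg.norm(P[0]-P[1]));v=P[0]-P[1];print("yaw",np.degrees(np.arctan2(-v[0],v[1])),"mid",P.mean(0))
m=mask(im,(12,60,90),(22,200,255),(310,60,498,140));
cols=range(330,485,5);f=np.polyfit(cols,[np.where(m[:,k])[0].min()-.5 for k in cols],1)
rows=range(84,140,4);g=np.polyfit(rows,[np.where(m[k])[0].min()-.5 for k in rows],1)
col=(g[0]*f[1]+g[1])/(1-g[0]*f[0]);print("corner px",col,np.polyval(f,col),ray(c,[(col,np.polyval(f,col))],33.8))
L=ray(c,[(np.polyval(g,r),r) for r in(84,136)],33.8);d=L[0]-L[1];print("yaw bottom",np.degrees(np.arctan2(-d[0],d[1])))
# deck left edge at lip (bare wood, x=+20, z=75.2)
print("left edge near lip",ray(c,[(490,np.polyval(f,490))],75.2-2))
# flashing in hand
h=cv2.cvtColor(im,cv2.COLOR_RGB2HSV)
mm=mask(im,(0,90,40),(11,255,255),(265,145,450,240))
R=range(160,235,5);E=[(np.where(mm[k])[0].max()+.5,k) for k in R];zt=218.5-20.9+4
P=ray(c,E,zt);q=np.polyfit(P[:,1],P[:,0],1);print("lead edge x at y-216",np.polyval(q,-216),"yaw",-np.degrees(q[0]))
Ln=[(385+np.argmin(h[k,385:405,2]),k) for k in R];P=ray(c,Ln,zt);q=np.polyfit(P[:,1],P[:,0],1);print("line",np.polyval(q,-216),-np.degrees(q[0]))
tops=[np.where(mm[:,k])[0].min()-.5 for k in(345,365,420)];print("far end y",ray(c,[(k,t) for k,t in zip((345,365,420),tops)],zt)[:,1])
E
```

```text
[(np.float64(500.0891576581232), np.float64(70.5)), (np.float64(460.4203185940094), np.float64(302.5))] [[ 572.1  -99.8   90.6]
 [ 588.2 -332.3   90.6]] w 233.11590372561616
yaw 3.9465841835757165 mid [ 580.16605655 -216.05669752   90.6       ]
corner px 319.3571428571427 73.26941820276504 [[ 419.61267622 -105.9348399    33.8       ]]
yaw bottom 3.623527114297426
left edge near lip [[572.24653395 -95.4369153   73.2       ]]
lead edge x at y-216 493.2414056871467 yaw 3.5903978069911404
line 468.6254420403722 3.7772956948216683
far end y [-157.94096879 -157.28001464 -155.46396317]
```

Everything agrees: the course width measures 233 against 232, the roof yaw is 3.9° and the flashing yaw ~3.7°, with the lip middle at (580,-216). The tool can't pitch, so I'll set the leading edge on the bare board and push down with a light grip, letting the flashing rotate in the pads to match the slope.

```bash
python3 -m creep '[0,15,-2,-30,0, 0,35,-4,-65,0, 0,50,-6,-95,0, 0,57,-6,-113,0, 0,57,-6,-118,0, 0,57,-6,-118,0]' 40
python3 -m creep '[0,0,0,-6,0, 0,0,0,-12,0, 0,0,0,-16,0, 0,0,0,-20,0, 0,0,0,-20,0]' 20
```

```text
time: 6.25
position: [483.1, -221.8, 102.0]
orientation: [2.15, 2.29, 0.0]
ft_force: [-0.2, -0.2, -1.6]
finger_gap: 0.101
gripper_force: 41.3
time: 6.88
position: [483.2, -222.7, 82.7]
orientation: [2.151, 2.288, -0.0]
ft_force: [-5.4, 0.8, 11.7]
finger_gap: 0.102
gripper_force: 47.8
```

```bash
python3 -m creep '[0,0,0,-3,0, 0,0,0,-5,0, 0,0,0,-5,0]' 20
python3 - <<'E'
from h import *
o=bot.get_obs();print(o["position"],o["ft_force"],o["moment"])
s=bot.camera("side");w=bot.camera("wrist")
o=np.zeros((600,640,3),np.uint8);o[:400]=w[:,:,::-1];o[400:]=0
a=cv2.resize(s[90:210,260:400,::-1],(233,200));o[400:,:233]=a
cv2.imwrite("pics/w4.png",o)
E
```

```text
time: 7.25
position: [482.6, -222.8, 78.2]
orientation: [2.152, 2.288, -0.002]
ft_force: [-8.0, 0.9, 15.2]
finger_gap: 0.103
gripper_force: 58.8
[ 482.63765438 -222.81041569   78.15329877] [-8.01356447  0.86955917 15.22968457] [0.37671508 0.68276809 0.0028651 ]
```

View pics/w4.png

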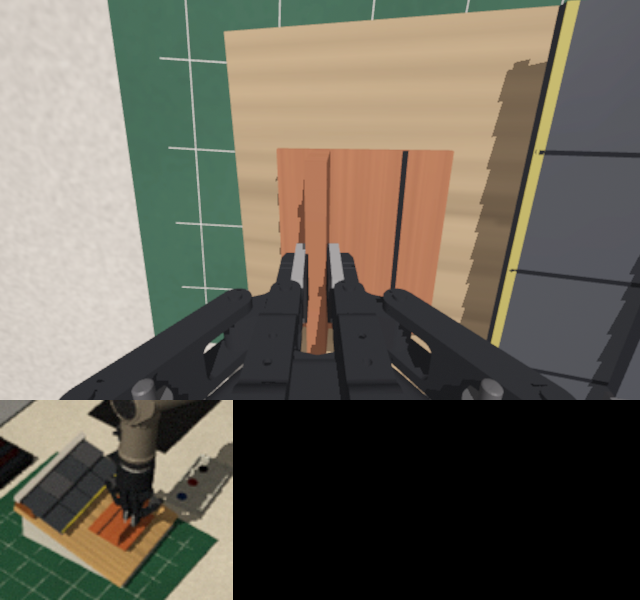

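It rotates only partly at this grip, about 2–3° at 15 N. I'll ease up, open the pads slightly so the flashing drops flat while still confined between them, follow it down, and re-close lightly.

```bash
python3 -m creep '[0,0,0,4,0, 0,0,0,5,0, 22,0,0,5,0, 22,-2,0,3,0, 22,-5,0,-2,0, 22,-5,0,-8,0, 22,-5,0,-8,0, 22,-5,0,-8,0]' 20
python3 - <<'E'
from h import *
o=bot.get_obs();print(o["position"],o["ft_force"],o["moment"])
c=bot.get_calibration("wrist");w=bot.camera("wrist");np.savez("w5.npz",K=c["camera_matrix"],V=c["view"])
cv2.imwrite("pics/w5.png",w[:,:,::-1])
E
```

```text
time: 8.35
position: [477.8, -222.1, 68.1]
orientation: [-2.151, -2.289, 0.0]
ft_force: [-1.1, 0.2, 0.0]
finger_gap: 0.223
gripper_force: 0.0
[ 477.8133528  -222.05156652   68.128506  ] [-1.09479454  0.20758306  0.01423967] [ 0.01411105 -0.04017939  0.02058142]
```

View pics/w5.png

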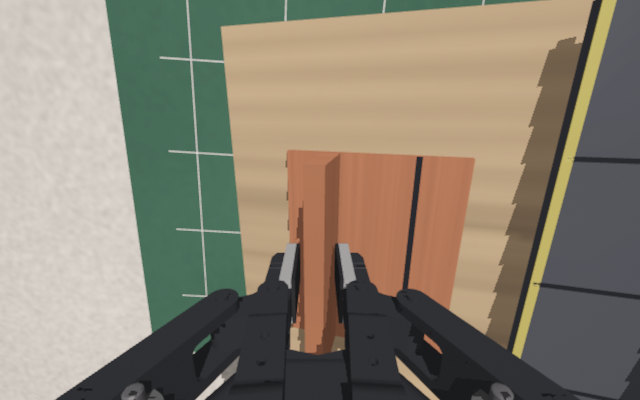

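The flashing now lies flat on the bare board. Its leading edge at columns ~470–445 is parallel to the yellow line, and the rib sits loosely between the pads. Measuring in the deck plane.

```bash
cat > d.py <<'E'
from y import *
psi=np.radians(3.9);a=np.radians(15)
U=np.array([np.cos(psi)*np.cos(a),np.sin(psi)*np.cos(a),np.sin(a)]);Yv=np.array([-np.sin(psi),np.cos(psi),0]);N=np.cross(U,Yv)
O=np.array([583.3,-215.5,75.2])-20*U
def deck(c,uv,h):
    K,V=np.array(c["camera_matrix"]),np.array(c["view"]);uv=np.atleast_2d(np.array(uv,float))
    d=(np.linalg.inv(K)@np.c_[uv,np.ones(len(uv))].T).T@V[:3,:3];p=-V[:3,:3].T@V[:3,3]
    X=p+d*((h-(p-O)@N)/(d@N))[:,None]-O;return np.c_[X@U,X@Yv]
def report(w,c,rows=range(165,235,5),guess=450,sag=0):
    h=cv2.cvtColor(w,cv2.COLOR_RGB2HSV)
    m=mask(w,(0,100,40),(11,255,255),(280,130,640,250))
    E=[];L=[]
    for k in rows:
        x=np.where(m[k])[0]; E.append((x.max()+.5,k)); L.append((385+np.argmin(h[k,385:int(x.max())-15,2]),k))
    for n,q in(("lead",E),("line",L)):
        P=deck(c,q,4-sag);f=np.polyfit(P[:,1],P[:,0],1);print(n,"x at y0",np.polyval(f,0).round(1),"yaw rel deg",-np.degrees(f[0]).round(2),"res",np.std(P[:,0]-np.polyval(f,P[:,1])).round(2))
    cols=[350,375,400,430];t=[(k,np.where(m[:,k])[0].min()-.5) for k in cols];print("left end y",deck(c,t,4-sag)[:,1].round(1))
    m=mask(w,(22,110,60),(35,255,255),(440,0,640,400));ys,xs=np.where(m)
    P=deck(c,np.c_[xs,ys],16);f=np.polyfit(P[:,1],P[:,0],1);print("lip x",np.polyval(f,0).round(1),"yaw",-np.degrees(f[0]).round(2),"npx",len(xs))
E
python3 - <<'E'
from d import *
w=cv2.imread("pics/w5.png")[:,:,::-1].copy();z=np.load("w5.npz");report(w,{"camera_matrix":z["K"],"view":z["V"]})
E
```

```text
lead x at y0 -10.9 yaw rel deg -0.81 res 0.11
line x at y0 -35.5 yaw rel deg 0.51 res 0.43
left end y [56.3 56.2 56.2 56.2]
lip x 21.3 yaw 0.04 npx 4120
```

Leading edge is at -11 mm, yaw within 1° and centre about 4 mm off to the right. Re-close at 20 N and press lightly.

```bash
python3 -m creep '[0,0,0,0,0, 0,0,0,0,0, 0,0,0,0,0, 0,0,0,-1,0, 0,0,0,-2,0, 0,0,0,-2,0]' 20
python3 - <<'E'
from d import *
o=bot.get_obs();print(o["position"],o["ft_force"],o["moment"])
c=bot.get_calibration("wrist");w=bot.camera("wrist")
cv2.imwrite("pics/w6.png",w[:,:,::-1]);report(w,c)
E
```

```text
time: 9.15
position: [478.2, -222.2, 66.6]
orientation: [2.151, 2.289, 0.001]
ft_force: [-2.1, 0.6, 4.5]
finger_gap: 0.154
gripper_force: 24.5
[ 478.22107769 -222.19113054   66.56349028] [-2.1272711   0.57391448  4.50974377] [ 0.19556147 -0.07410998 -0.01915702]
lead x at y0 -12.1 yaw rel deg -0.24 res 0.12
line x at y0 -37.5 yaw rel deg -0.55 res 0.44
left end y [56.4 56.4 56.3 56.4]
lip x 21.3 yaw 0.03 npx 4212
```

The gap of 13 mm on a 10 mm rib confirms it is gripped still lying at 15°. Press is 4.5 N. Sliding up, first half.

```bash
python3 -m creep '[0,4,1,1,0, 0,8,2,2.1,0, 0,12,3,3.2,0, 0,16,4,4.3,0, 0,20,5,5.3,0, 0,24,5.5,6.4,0, 0,28,6,7.5,0, 0,28,6,7.5,0]' 20
python3 - <<'E'
from d import *
o=bot.get_obs();print(o["position"],o["ft_force"],o["moment"])
c=bot.get_calibration("wrist");w=bot.camera("wrist")
cv2.imwrite("pics/w7.png",w[:,:,::-1]);report(w,c)
E
```

```text
time: 10.2
position: [504.0, -216.8, 73.3]
orientation: [-2.15, -2.286, 0.005]
ft_force: [-4.8, -0.7, 4.6]
finger_gap: 0.154
gripper_force: 25.1
[ 503.9926963  -216.79543096   73.29934172] [-4.80986285 -0.68887673  4.5791738 ] [-0.05701211  0.65400907  0.05225942]
lead x at y0 14.6 yaw rel deg -0.67 res 0.13
line x at y0 -10.7 yaw rel deg -1.09 res 0.52
left end y [60.  60.  59.9 59.5]
lip x 21.1 yaw 0.25 npx 2443
```

View pics/w7.png

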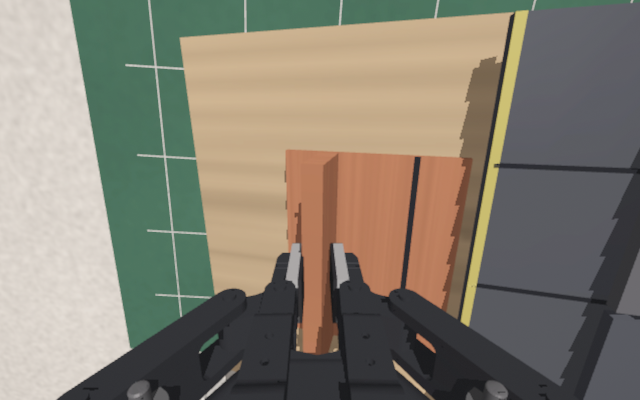

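Leading edge is just below the lip (col ~468, next to the yellow line), centred, yaw within 1°. Continuing under.

```bash
python3 -m creep '[0,4,0.3,1,0.2, 0,8,0.6,2.1,0.4, 0,12,0.8,3.2,0.5, 0,16,1.1,4.3,0.5, 0,20,1.4,5.3,0.5, 0,24,1.7,6.4,0.5, 0,28,1.9,7.5,0.5, 0,29,2,7.7,0.5]' 20
python3 - <<'E'
from d import *
o=bot.get_obs();print(o["position"],o["ft_force"],o["moment"])
c=bot.get_calibration("wrist");w=bot.camera("wrist")
cv2.imwrite("pics/w8.png",w[:,:,::-1])
h=cv2.cvtColor(w,cv2.COLOR_RGB2HSV)
for r in (180,200,220): print(r,[tuple(int(v) for v in h[r,k]) for k in range(396,492,4)])
E
```

```text
time: 11.25
position: [532.8, -214.7, 81.0]
orientation: [-2.14, -2.296, 0.005]
ft_force: [-5.7, 0.2, 5.4]
finger_gap: 0.157
gripper_force: 25.0
[ 532.81451591 -214.73894356   80.97669043] [-5.67623532  0.15496527  5.35924989] [-1.41285851e-01  9.74958442e-01 -9.07470175e-05]
180 [(10, 127, 191), (10, 133, 115), (9, 136, 114), (9, 134, 114), (173, 28, 36), (25, 114, 203), (26, 114, 202), (116, 18, 98), (116, 18, 99), (116, 18, 98), (116, 18, 98), (116, 18, 98), (116, 18, 98), (111, 18, 98), (116, 18, 98), (116, 21, 99), (116, 20, 100), (113, 23, 100), (116, 21, 99), (113, 23, 100), (113, 21, 99), (113, 21, 99), (116, 21, 99), (113, 21, 98)]
200 [(9, 135, 115), (10, 133, 115), (9, 133, 113), (10, 135, 115), (25, 115, 175), (26, 112, 202), (25, 107, 188), (116, 18, 99), (116, 18, 98), (111, 18, 98), (116, 18, 99), (111, 18, 98), (116, 18, 99), (115, 16, 97), (116, 18, 98), (111, 18, 98), (111, 18, 98), (116, 18, 98), (116, 18, 98), (116, 18, 98), (116, 18, 98), (116, 18, 98), (116, 18, 98), (116, 18, 98)]
220 [(9, 134, 114), (10, 133, 113), (9, 132, 114), (120, 30, 34), (26, 114, 203), (26, 114, 202), (115, 16, 97), (116, 18, 98), (116, 18, 98), (116, 18, 98), (111, 18, 98), (120, 16, 98), (116, 18, 98), (116, 18, 98), (115, 16, 97), (116, 18, 98), (111, 18, 98), (116, 18, 98), (116, 18, 98), (116, 18, 99), (116, 18, 98), (111, 18, 98), (111, 18, 98), (116, 18, 98)]
```

View pics/w8.png

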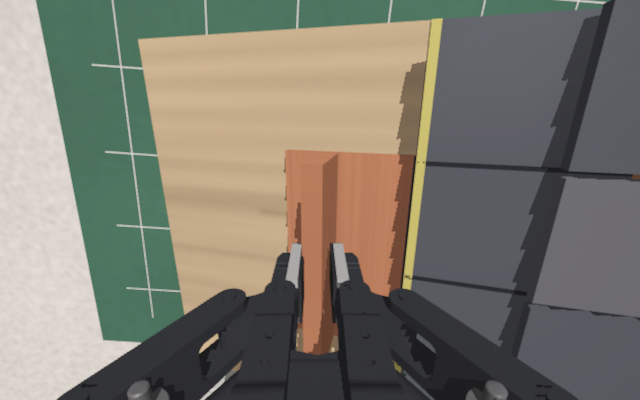

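The line now meets the yellow lip edge (cols ~412–415 at row 180), and the course is undisturbed. Adding press to about 10 N, then verifying with the rear edge.

```bash
python3 -m creep '[0,0.5,0,-0.8,0, 0,1,0,-1.6,0, 0,1,0,-1.6,0, 0,1,0,-1.6,0]' 20
python3 - <<'E'
from d import *
o=bot.get_obs();F=o["ft_force"];print(o["position"].round(1),F.round(1),"normal",F@N,"gap",o["finger_gap"],"grip",o["gripper_force"])
c=bot.get_calibration("wrist");w=bot.camera("wrist");cv2.imwrite("pics/w9.png",w[:,:,::-1])
sag=4
m=mask(w,(0,100,40),(11,255,255),(280,130,425,250))
E=[(np.where(m[k])[0].min()-.5,k) for k in range(165,235,5)]
for h in (4-sag,4):
    P=deck(c,E,h);f=np.polyfit(P[:,1],P[:,0],1);print("rear+95",np.polyval(f,0)+95,"yaw",-np.degrees(f[0]))
t=[(k,np.where(m[:,k])[0].min()-.5) for k in(350,370,390)];print("left end",deck(c,t,0)[:,1])
my=mask(w,(22,110,60),(35,255,255),(380,0,640,400));ys,xs=np.where(my);P=deck(c,np.c_[xs,ys],16);f=np.polyfit(P[:,1],P[:,0],1);print("lip",np.polyval(f,0),-np.degrees(f[0]))
h=cv2.cvtColor(w,cv2.COLOR_RGB2HSV);print([int(v) for v in h[190,398:430,2]],[int(v) for v in h[190,398:430,0]])
for n in("side","top"): cv2.imwrite(f"pics/{n}9.png",bot.camera(n)[:,:,::-1])
a=cv2.resize(cv2.imread("pics/side9.png")[90:210,260:400],(700,600));cv2.imwrite("pics/s9c.png",a)
E
```

```text
time: 11.8
position: [533.1, -214.8, 79.5]
orientation: [-2.14, -2.295, 0.007]
ft_force: [-7.4, 0.3, 7.4]
finger_gap: 0.157
gripper_force: 27.9
[ 533.1 -214.8   79.5] [-7.4  0.3  7.4] normal 9.05175112555296 gap 0.15725830408061658 grip 27.86754246801138
rear+95 44.20411607591604 yaw -0.5869535694585815
rear+95 45.771023587067 yaw -0.5869535694586223
left end [59.86558015 59.80993492 59.75613859]
lip 20.73306777426237 0.06770845889577981
[115, 115, 115, 115, 115, 114, 114, 113, 113, 114, 114, 115, 94, 49, 39, 157, 198, 203, 203, 203, 202, 203, 203, 202, 174, 110, 98, 98, 98, 99, 99, 98] [10, 10, 10, 10, 10, 10, 9, 9, 9, 9, 10, 10, 9, 5, 113, 25, 26, 26, 26, 26, 26, 26, 26, 26, 25, 25, 111, 111, 115, 116, 113, 116]
```

View pics/s9c.png

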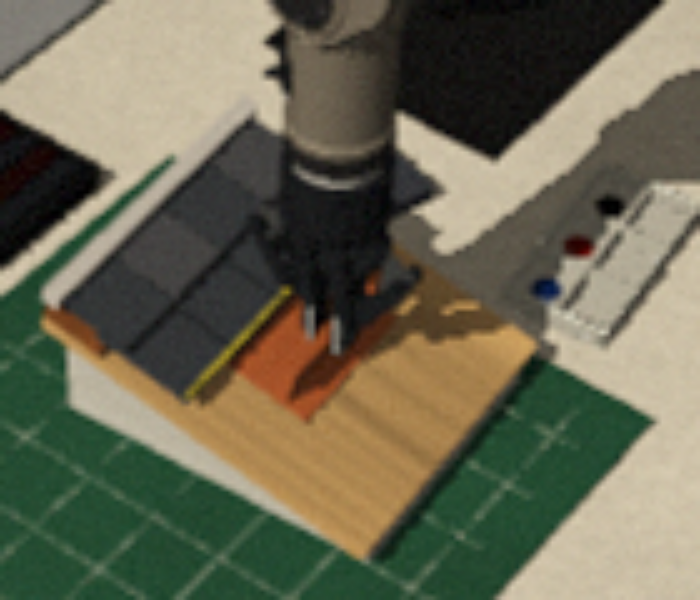

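The leading edge is at ~45 mm, centred to within 1 mm, yaw within 1°, and the course is down. The normal force is ~9 N plus the flashing's weight. I'll press slightly harder for flatness margin, then check the centre of pressure and tilt before handing in.

```bash
python3 -m creep '[0,0.3,0,-1,0, 0,0.5,0,-2,0, 0,0.5,0,-2,0, 0,0.5,0,-2,0, 0,0.5,0,-2,0]' 20
python3 - <<'E'
from d import *
R=[]
for i in range(5):
    o=bot.get_obs();R.append(np.r_[o["ft_force"],o["moment"],o["finger_gap"],o["gripper_force"]]);c=bot.get_calibration("wrist");w=bot.camera("wrist")
R=np.mean(R,0);print(R.round(3),"normal",R[:3]@N,"cop d",(212*-R[0]-1000*R[4])/R[2],o["position"])
# tilt test: rear-to-scribed/lead length in w5 (free, flat) vs now: rear edge from plane with sag
m=mask(w,(0,100,40),(11,255,255),(280,130,425,250))
E=[(np.where(m[k])[0].min()-.5,k) for k in range(165,235,5)]
for h in(-1,1):
    P=deck(c,E,h);f=np.polyfit(P[:,1],P[:,0],1);print(h,"rear+95",np.polyval(f,0)+95)
z=np.load("w5.npz");w5=cv2.imread("pics/w5.png")[:,:,::-1].copy();m=mask(w5,(0,100,40),(11,255,255),(280,130,480,250))
E=[(np.where(m[k])[0].min()-.5,k) for k in range(165,235,5)];P=deck({"camera_matrix":z["K"],"view":z["V"]},E,4);f=np.polyfit(P[:,1],P[:,0],1);print("w5 rear+95",np.polyval(f,0)+95,"(lead -10.9)")
E
```

```text
time: 12.58
position: [533.5, -214.7, 78.0]
orientation: [-2.139, -2.295, 0.007]
ft_force: [-9.5, 1.4, 10.4]
finger_gap: 0.156
gripper_force: 28.6
[-9.361  0.696 10.761  0.112  1.45  -0.043  0.153 28.619] normal 12.79947619588939 cop d 49.67808914947446 [ 533.49983717 -214.73839822   78.03912871]
-1 rear+95 44.64743296518591
1 rear+95 45.43997933147966
w5 rear+95 -11.138237580404734 (lead -10.9)
```

Flatness checks agree. The finger-to-board height is 19.4 mm against 19.7 mm when it was gripped lying flat, the gap is unchanged, and the centre of pressure is inside the flange. Press is ~13–14 N. Handing in.

```bash
python3 -c "
from bench import bot
print(bot.sign_off())"
```

```text
the job is handed in; nothing more can be done
None
```

The job is handed in, with no verdict returned: the flashing is under the loose course, leading edge about 25 mm in with its scribed line at the course's lower edge, centred and square within about 1°, and still gripped and pressed flat at roughly 13–14 N (you asked for about 10).

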